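# Hang a lens carrier still in the ultrasonic cleaner

### The arm

A 6-joint arm with a two-finger parallel gripper is mounted at the origin on the work surface. World frame = base frame: x ahead of the robot, y to its left, z up, the work surface at z = 0. Lengths are in mm, angles in rad, forces in N, time in s.
With the tool pointing down it reaches from about 350 to 975 mm from the base axis. Payload 7.1 kg.
Tool frame: the origin (TCP) lies midway between the tips of the shut fingers; the grasp point (between the pads) lies 19 mm behind it; z points along the fingers, y is the line along which they close (so a half turn about z gives the same grasp; the last joint's range is limited). The gripper opens to 88 mm and grips with 3 to 60 N. Pads are 20 mm wide; open, the fingers measure 115 mm over their backs; the gripper's body (75 mm by 178 mm) begins 61 mm behind the grasp point.
Start: joints at [1.304, 0.423, 1.63, -0, 1.089, -0.019], TCP at [153.263, 605.9, 222.675] pointing down, gripper open.
Joint ranges: [-3, 3], [-0.9, 2.11], [0.09, 2.58], [-1.31, 4.45], [0.11, 2.69], [-2.54, 2.54]. Speed limits (rad/s): [2.39, 2.39, 3.01, 3.14, 3.14, 3.14].

### API

Orientations are given as a rotation vector (axis times angle).
In Python, from workcell import get_obs, get_image, camera_params, close_job gives the robot as it stands.
- The arm moves only by the shell command python3 -m creep 'ROWS' [OPENING]. ROWS is a JSON object of lists of equal length, an entry for each row: "delta_pos": the shift along the tool's x, y, z in m, a list of three; "twist": the turn, a rotation vector about the tool's x, y, z in degrees, a list of three. A call has 1 to 20 rows; each row shifts and turns the commanded pose from where the row before left it, along the tool's axes as they then stand; what a row does not reach is not made up. A row lasts 1/12 s, in which the tool goes at most 41.7 mm and 7.16 degrees, less where a joint would pass 70% of its speed; a pose out of reach is approached as far as the arm can. A call with a gripper value outside its range is refused whole. OPENING is the opening, from 0 (shut) to 1 (fully open), set as the call begins (- or left out, the last holds). The fingers move at their own pace and stop on an object; the grip force is fixed at half the most. Time passes only in rows, so rows that do not move let the fingers close. It gives the time, the measured TCP pose, the force, the opening and the grip force at its end, in the units of the state.
- get_obs(): the state, without advancing time (a new reading comes with each control period).
- get_image(name): name is "scene" or "top" or "wrist"; returns (picture, depth): 480x640x3 uint8, red, green, blue; 480x640 float32, mm along the optical axis (not along the pixel's ray), 0 where there is no reading.
- camera_params(name): a dict with "camera_matrix" (3x3 intrinsics, pixels), "extrinsics" (4x4, takes a point from camera to world coordinates). Camera axes: x right, y down, z forward; pixel columns grow to the right and rows downward; lengths in mm; the calibration is good to about 2 mm. A picture is of the moment at which its call begins: read the wrist's pose just before it. camera_params takes no time and is no camera call; for the wrist camera it gives the pose at the moment of the call.
- close_job(): hands the job in; it is judged then, once.
The state is a dict: "t": time; "qpos": joint angles; "qvel": joint speeds; "joint_torque": joint torques, N m; "ee_pos": TCP position; "orientation": TCP orientation; "ft_force": force on the tool from outside, world axes, zero at the start; "moment": the same for the moment, N m; "width": finger opening in mm; "grasp_force": force on a finger pad.
Only numpy, scipy, OpenCV 4.12 (cv2) and the standard library are available. Lean on these libraries where they do the work, as an engineer would, in place of code of your own. Each camera call takes 0.05 s, during which the arm holds its last target. There are 200 camera calls.

### The job

Take the lens carrier off its drain stand by the black grip of its bail, bring it over the open ultrasonic cleaner with its width along the length of the tank, take the swing out of it and let it hang still, centred just above the rim, for a good four seconds. Then lower it until both lenses are wholly below the rim but the foot is clear of the bottom, and finish there, still holding it by the bail and hanging still. Hold it only by the bail, let the carrier touch nothing once it is off the stand, and leave the other things on the bench where they are.

Things in the scene. Friction and masses are not known exactly. Their poses are not given: they have to be found in the camera images.
- bail: bail (carrying handle) of the carrier, 0.09 kg: flat steel crossbar 216 mm long (its y), 14 mm wide, 8 mm thick, black rubber grip 16 x 50 x 26 mm (x, y, z) at its middle, two arms at y = +-69 mm down to the pivot pins 92 mm below. Origin: centre of the black grip, z up. It hangs upright by its crossbar ends on the stand's hooks. Gripped from above across the 16 mm it stays rigid in the fingers
- carrier: steel lens carrier, 120 mm wide (its y), 14 mm thick (x), 137 mm high, 0.36 kg; hangs by its two pivot pins in the bail. Origin: on the pivot axis (y); foot 85 mm below, top 52 mm above, two round lenses from 18 to 68 mm below it. Swings almost without friction for a minute and more, up to 1 rad each way, period 1.14 s within 12 percent (as a 0.32 m simple pendulum); upright when z points up
- carrier_foot (a point): centre of the underside of the carrier's round foot bar, 85 mm below the pivot axis. At the start the carrier rests 0.37 rad off plumb, its foot tucked in behind the drip tray's front rim (foot towards the stand's +x); lifted by about 13 mm the foot slips over the rim and the carrier swings free
- stand: drain stand, fixed: steel drip tray, 25 mm rim, two posts with flat hooks 194 mm apart pointing to its -x. Origin: on the bench under the hanging bail; the tray reaches from x = 17 to 145 mm, y = +-116 mm; posts at x = 125, y = +-97 mm. The crossbar lies on seats 181 mm high, between lips at x = +-13 mm, 203 mm high: lift 30 mm or more, then draw forward (its -x) before going sideways
- cleaner: the ultrasonic cleaner, fixed, open on top: white box 150 mm (its x) by 200 mm (its y) by 130 mm high; the tank inside is 100 mm (x) by 160 mm (y) and 100 mm deep, straight walls, bottom 30 mm above the bench, empty. Origin: centre of its underside
- cleaner_rim (a point): centre of the tank's opening at the height of the rim (130 mm above the bench); same axes as the cleaner
- glasses_case: closed spectacle case, rounded box 160 x 62 x 40 mm, lying on the bench; leave alone. Origin: centre of its underside
- screwdriver: small screwdriver, 150 mm long, lying on the bench; leave alone. Origin: middle of its underside
- spray: upright bottle, 44 mm across, 125 mm high; leave alone. Origin: centre of its underside
- jar: low jar with a cap, 60 mm across, 50 mm high; leave alone. Origin: centre of its underside
- lens_box: cardboard lens box, 70 x 70 x 30 mm; leave alone. Origin: centre of its underside
- pliers: adjusting pliers, 120 mm long, lying on the bench; leave alone. Origin: underside near the joint
Things that resemble listed ones, but are neither listed nor needed, are in the scene too. Of the things like the bail, leave any that is green; of the rest the smaller one is meant.

How it is judged:
By the outcome, as a careful person would: the job done as asked, in the order asked, and still so for the second after the job is handed in, while the arm keeps its last pose, push and grip.
It also fails if it takes over 48 s, if anything falls off the work surface, if the arm or the gripper's body presses on something with over 40 N, if the wrist force passes 120 N, or if a joint passes its speed limit or range.

## Working session

There is one attempt and no reset: what is moved stays moved. The work goes in short steps, Python scripts to look and compute and a shell command to move; the robot and the scene stay as the last step left them, time stands still between calls to the robot, and variables do not carry over. Pictures are saved under pics/ and viewed, at most 10 in all, crops included, and the job is handed in when it is done.

```bash
mkdir -p pics; ls; cat > h.py <<'E'
import numpy as np, cv2
from workcell import *
def snap(n,f):
    p=camera_params(n); im,d=get_image(n); np.savez(f'/tmp/{f}.npz',im=im,d=d,K=p['camera_matrix'],T=p['extrinsics'])
    cv2.imwrite(f'pics/{f}.png',im[:,:,::-1]); return im,d,np.array(p['camera_matrix']),np.array(p['extrinsics'])
def load(f):
    z=np.load(f'/tmp/{f}.npz'); return z['im'],z['d'],z['K'],z['T']
def cloud(d,K,T):
    v,u=np.mgrid[:480,:640]; P=np.stack([(u-K[0,2])/K[0,0]*d,(v-K[1,2])/K[1,1]*d,d],-1)
    return P@T[:3,:3].T+T[:3,3]
E
python3 - <<'E'
from h import *
for n in('scene','top'):
    im,d,K,T=snap(n,n+'0'); print(n,K.round(1).tolist(),T.round(3).tolist())
o=get_obs();print(o['t'],o['ee_pos'],o['orientation'],o['width'])
E
```

```text
pics
scene [[564.7, 0.0, 312.8], [0.0, 564.7, 242.5], [0.0, 0.0, 1.0]] [[0.386, 0.715, -0.582, 1406.994], [0.922, -0.31, 0.232, -218.816], [-0.015, -0.627, -0.779, 1418.443], [0.0, 0.0, 0.0, 1.0]]
top [[501.7, 0.0, 319.2], [0.0, 501.7, 236.0], [0.0, 0.0, 1.0]] [[0.011, -0.991, 0.132, 318.956], [-1.0, -0.012, -0.005, 135.742], [0.007, -0.132, -0.991, 1281.587], [0.0, 0.0, 0.0, 1.0]]
0.1 [153.1379571  605.42872175 221.99821955] [-3.88232194e-01 -3.11730197e+00  2.11228072e-03] 87.74174600398135
```

View pics/scene0.png

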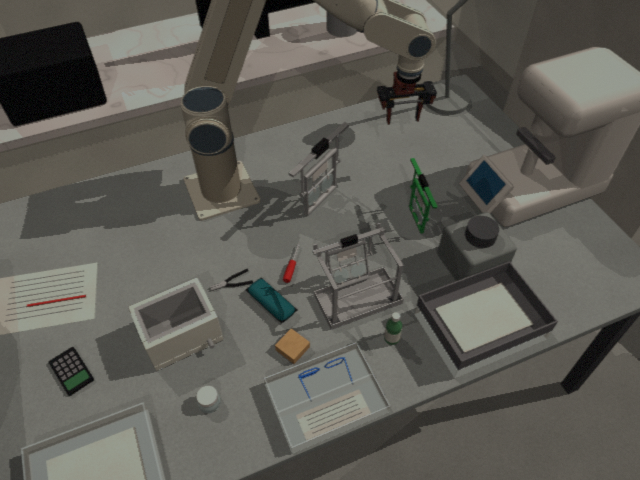

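View pics/top0.png

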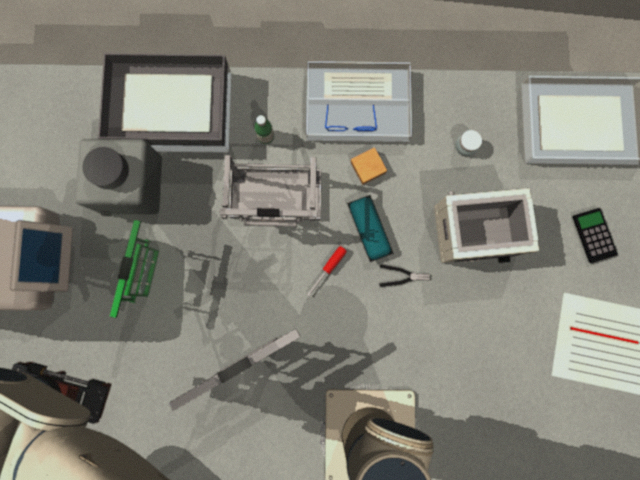

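The carrier candidates, by top-view pixel, are:
- the green bail at (125,270), which is excluded
- a steel bail by the robot at (235,368)
- a steel bail on the stand at (268,212)

The cleaner's tank is at (492,222). I'll measure the bails and check a close crop.

```bash
python3 - <<'E'
from h import *
for n in('top0','scene0'):
    im,d,K,T=load(n);P=cloud(d,K,T)
    g=im.max(2)
    seeds={'top0':{'stand':(268,212),'near':(235,368)},'scene0':{'stand':(349,241),'near':(320,148)}}[n]
    for k,(u,v) in seeds.items():
        # whole bail top level
        w=np.zeros((480,640),bool);w[v-70:v+70,u-75:u+75]=1
        zc=P[v,u,2]
        # black grip
        m=(w&(g<60)&(abs(P[...,2]-zc)<12)&(d>0)).astype(np.uint8)
        q=P[m>0]; r=cv2.minAreaRect(q[:,:2].astype(np.float32)); print(n,k,'z',zc.round(1),'grip',len(q),np.round(r[0],1),np.round(r[1],1),round(r[2],1),'zmax',np.percentile(q[:,2],[50,95]).round(1))
        m=w&(P[...,2]>zc-35)&(P[...,2]<zc+8)&(d>0); q=P[m]; r=cv2.minAreaRect(q[:,:2].astype(np.float32)); print('   bar',len(q),np.round(r[0],1),np.round(r[1],1),round(r[2],1))
    # cleaner rim
    u0,u1,v0,v1={'top0':(425,550,180,270),'scene0':(120,230,270,370)}[n]
    w=np.zeros((480,640),bool);w[v0:v1,u0:u1]=1
    m=w&(abs(P[...,2]-130)<6)&(d>0);q=P[m];r=cv2.minAreaRect(q[:,:2].astype(np.float32));print(n,'rim',len(q),np.median(q[:,2]).round(1),np.round(r[0],1),np.round(r[1],1),round(r[2],1))
    m=w&(P[...,2]<100)&(P[...,2]>22)&(d>0)
im,d,K,T=load('top0');c=np.hstack([cv2.resize(im[150:240,200:340],(560,360)),]);c2=cv2.resize(im[310:420,160:310],(491,360))
im=load('scene0')[0];c3=cv2.resize(im[215:330,290:430],(438,360))
cv2.imwrite('pics/crop.png',cv2.resize(np.hstack([c3,c2]),(800,310))[:,:,::-1])
E
```

```text
top0 stand z 201.6 grip 150 [515.5 243.1] [44.5 15.4] 89.0 zmax [197.6 201.4]
   bar 1334 [573.6 242.9] [215.5 146.3] 89.8
top0 near z 256.0 grip 86 [185.6 296.8] [18.6 66.7] 30.3 zmax [255.8 258.5]
   bar 1462 [184.5 297.2] [ 21.8 291.8] 30.4
top0 rim 2673 129.2 [ 508.  -273.6] [150.3 202.1] 6.1
scene0 stand z 192.9 grip 169 [459.9 393.5] [ 39.9 376.5] 23.1 zmax [192.5 199.6]
   bar 1107 [472.8 307.4] [379.2 463.1] 64.7
scene0 near z 248.1 grip 199 [157.6 408.3] [ 57.6 305.4] 11.4 zmax [250.7 258.5]
   bar 626 [171.  355.9] [ 87.4 412.2] 16.6
scene0 rim 1651 127.8 [ 511.7 -273.8] [153.8 200. ] 6.1
```

View pics/crop.png

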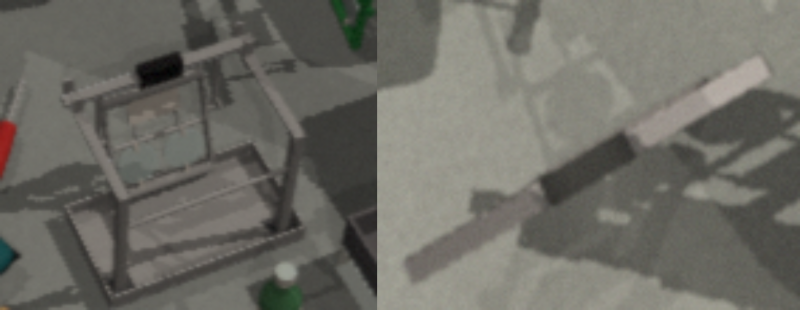

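The crop shows the bail on the stand (left) with a 216 mm bar and a black grip. The one by the robot (right) is 292 mm long, so the stand's bail is the one meant. I'll raise and turn the tool, then go above the grip.

```bash
python3 -m creep '{"delta_pos":[[0,0,-0.008],[0,0,-0.008],[0,0,-0.008],[0,0,-0.008],[0,0,-0.008],[0,0,-0.008],[0,0,-0.008],[0,0,-0.008],[0,0,-0.008],[0,0,-0.008],[0,0,-0.008]],"twist":[[0,0,6.9],[0,0,6.9],[0,0,6.9],[0,0,6.9],[0,0,6.9],[0,0,6.9],[0,0,6.9],[0,0,6.9],[0,0,6.9],[0,0,6.9],[0,0,6.9]]}' 1
python3 -m creep '{"delta_pos":[[-0.02,0.02,0],[-0.026,0.026,0],[-0.026,0.026,0],[-0.026,0.026,0],[-0.026,0.026,0],[-0.026,0.026,0],[-0.026,0.026,0],[-0.026,0.026,0],[-0.026,0.026,0],[-0.026,0.026,0],[-0.026,0.026,0],[-0.026,0.026,0],[-0.026,0.026,0],[-0.026,0.026,0],[-0.012,0.012,0],[0,0,0],[0,0,0]],"twist":[[0,0,0],[0,0,0],[0,0,0],[0,0,0],[0,0,0],[0,0,0],[0,0,0],[0,0,0],[0,0,0],[0,0,0],[0,0,0],[0,0,0],[0,0,0],[0,0,0],[0,0,0],[0,0,0],[0,0,0]]}'
python3 - <<'E'
from h import *
from scipy.spatial.transform import Rotation as R
o=get_obs();M=R.from_rotvec(o['orientation']).as_matrix();print(o['t'],o['ee_pos'].round(1),M.round(4).tolist(),o['qpos'])
im,d,K,T=snap('wrist','w1');P=cloud(d,K,T)
m=(im.max(2)<60)&(d>0)&(P[...,2]>165)&(P[...,2]<215)
n,l,s,c=cv2.connectedComponentsWithStats(m.astype(np.uint8))
for i in range(1,n):
    if s[i,4]>150:
        q=P[l==i];r=cv2.minAreaRect(q[:,:2].astype(np.float32));print(s[i,4],np.round(r,1) if 0 else r,np.median(q[:,2]))
E
```

```text
t: 1.02
ee_pos: [153.2, 605.6, 310.6]
orientation: [2.23, 2.213, -0.001]
ft_force: [-0.2, 0.7, 0.6]
width: 87.5
grasp_force: 0.0
t: 2.43
ee_pos: [522.7, 234.6, 310.1]
orientation: [-2.225, -2.217, 0.002]
ft_force: [-0.1, 0.7, -0.6]
width: 87.7
grasp_force: 0.0
2.4333 [522.7 234.6 310.1] [[0.0038, 1.0, -0.0012], [1.0, -0.0038, -0.0002], [-0.0002, -0.0012, -1.0]] [4.00962537e-01 2.57130174e-01 1.65938532e+00 3.41388932e-04
 1.22624961e+00 4.04678558e-01]
```

View pics/w1.png

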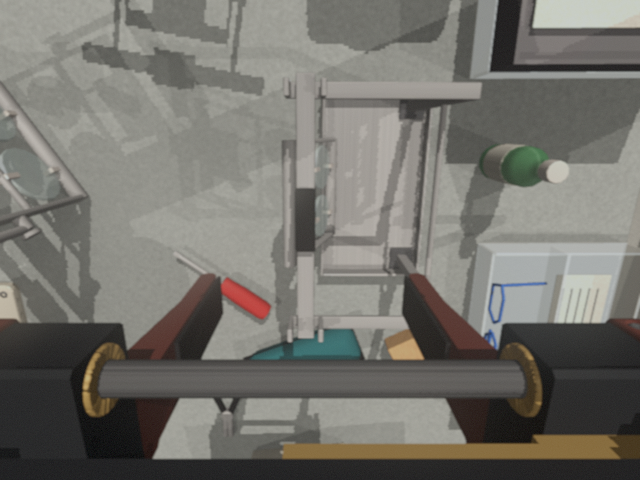

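```bash
python3 - <<'E'
from h import *
im,d,K,T=load('w1');P=cloud(d,K,T);print(K.round(0).tolist(),T.round(2).tolist())
print((d>0).mean(),np.percentile(P[d>0][:,2],[1,50,99]))
E
```

```text
[[364.0, 0.0, 312.0], [0.0, 364.0, 236.0], [0.0, 0.0, 1.0]] [[1.0, -0.0, -0.0, 523.16], [-0.0, -0.96, -0.28, 311.94], [-0.0, 0.28, -0.96, 472.01], [0.0, 0.0, 0.0, 1.0]]
0.9960546875 [ -1.98257706   3.0622836  426.13115348]
```

The wrist view shows the black grip at (305,218), spanning v 187–250, with the crossbar straight up and down the image.

```bash
python3 - <<'E'
from h import *
im,d,K,T=load('w1')
w=np.zeros((480,640),bool);w[170:270,285:330]=1
m=w&(im.max(2)<75);v,u=np.nonzero(m)
n,l,s,c=cv2.connectedComponentsWithStats(m.astype(np.uint8));i=1+s[1:,4].argmax();print(s[i],c[i])
def ray(u,v,z):
    r=T[:3,:3]@np.array([(u-K[0,2])/K[0,0],(v-K[1,2])/K[1,1],1]);return T[:3,3]+r*(z-T[2,3])/r[2]
x,y,ww,h=s[i][:4]
print(ray(x,y,198),ray(x+ww,y+h,198),ray(*c[i],198))
for a in [(np.median(np.nonzero(im[r,285:330].max(1)>150)[0])+285,r) for r in (120,150,280,305)]: print(a,ray(*a,189))
P=cloud(d,K,T);print(P[218,305])
E
```

```text
[ 296  190   19   61 1001] [305.2977023  223.15884116]
[510.67804408 268.6078087  198.        ] [524.96155683 219.99291242 198.        ] [517.47244359 242.76646934 198.        ]
(np.float64(308.5), 120) [520.35458619 319.18633092 189.        ]
(np.float64(307.5), 150) [519.45895026 297.55567051 189.        ]
(np.float64(305.5), 280) [517.01907734 191.3735746  189.        ]
(np.float64(313.5), 305) [523.66716254 168.24895807 189.        ]
[517.2618742  246.68267329 197.2006698 ]
```

```bash
python3 -m creep '{"delta_pos":[[0.009,-0.005,0],[0,0,0.02],[0,0,0.03],[0,0,0.03],[0,0,0.03],[0,0,0.02],[0,0,0.012],[0,0,0],[0,0,0]],"twist":[[0,0,0.8],[0,0,0],[0,0,0],[0,0,0],[0,0,0],[0,0,0],[0,0,0],[0,0,0],[0,0,0]]}'
python3 -m creep '{"delta_pos":[[0,0,0],[0,0,0],[0,0,0],[0,0,0],[0,0,0],[0,0,0],[0,0,0],[0,0,0],[0,0,0],[0,0,0]],"twist":[[0,0,0],[0,0,0],[0,0,0],[0,0,0],[0,0,0],[0,0,0],[0,0,0],[0,0,0],[0,0,0],[0,0,0]]}' 0
```

```text
t: 3.23
ee_pos: [517.2, 245.1, 168.9]
orientation: [-2.237, -2.205, 0.001]
ft_force: [-0.5, 0.1, -0.4]
width: 88.2
grasp_force: 0.0
t: 4.07
ee_pos: [517.6, 244.2, 168.6]
orientation: [-2.239, -2.204, 0.0]
ft_force: [-0.4, 0.0, -1.1]
width: 24.4
grasp_force: 0.0
```

```bash
python3 -m creep '{"delta_pos":[[0,0,0],[0,0,0],[0,0,0],[0,0,0]],"twist":[[0,0,0],[0,0,0],[0,0,0],[0,0,0]]}'
```

```text
t: 4.4
ee_pos: [517.5, 244.3, 168.6]
orientation: [-2.239, -2.204, 0.0]
ft_force: [-1.2, -0.8, 0.8]
width: 16.0
grasp_force: 30.0
```

```bash
python3 -m creep '{"delta_pos":[[0,0,-0.015],[0,0,-0.03],[0,0,-0.035],[0,0,-0.035],[0,0,-0.035],[0,0,-0.03],[0,0,-0.02],[0,-0.02,0],[0,-0.03,0],[0,-0.03,0],[0,-0.02,0]],"twist":[[0,0,0],[0,0,0],[0,0,0],[0,0,0],[0,0,0],[0,0,0],[0,0,0],[0,0,0],[0,0,0],[0,0,0],[0,0,0]]}'
python3 -m creep '{"delta_pos":[[0,0,0],[-0.02,0,0],[-0.035,0,0],[-0.04,0,0],[-0.04,0,0],[-0.04,0,0],[-0.04,0,0],[-0.04,0,0],[-0.04,0,0],[-0.04,0,0],[-0.04,0,0],[-0.04,0,0],[-0.04,0,0],[-0.035,0,0],[-0.02,0,0],[-0.01,0,0],[0,0,0]],"twist":[[0,0,-3.6],[0,0,-3.5],[0,0,0],[0,0,0],[0,0,0],[0,0,0],[0,0,0],[0,0,0],[0,0,0],[0,0,0],[0,0,0],[0,0,0],[0,0,0],[0,0,0],[0,0,0],[0,0,0],[0,0,0]]}'
cat > meas.py <<'E'
import sys
from h import *
from scipy.spatial.transform import Rotation as R
def rec(n,f,cam='top'):
    F=[];
    for i in range(n):
        o=get_obs(); p=camera_params(cam); im,d=get_image(cam); F.append((o['t'],o['ee_pos'],o['ft_force'],o['moment'],im,d))
    np.savez('/tmp/'+f,t=[a[0] for a in F],p=[a[1] for a in F],f=[a[2] for a in F],m=[a[3] for a in F],im=[a[4] for a in F],d=[a[5] for a in F],K=p['camera_matrix'],T=p['extrinsics'])
    M=R.from_rotvec(o['orientation']).as_matrix();print(o['t'],o['ee_pos'].round(1),'yaw',np.degrees(np.arctan2(M[1,1],M[0,1])).round(2),o['width'],o['grasp_force'])
    return F
if __name__=='__main__': rec(int(sys.argv[1]),sys.argv[2],sys.argv[3])
E
python3 meas.py 25 s1 scene
python3 - <<'E'
from h import *
z=np.load('/tmp/s1.npz')
print(np.c_[z['t'],z['p'],z['f'],z['m']][::2].round(2))
a=z['im'];cv2.imwrite('pics/s1.png',np.hstack([cv2.resize(a[i][150:370,100:300],(400,440)) for i in(0,8)])[:,:,::-1])
E
```

```text
t: 5.32
ee_pos: [414.8, 245.2, 367.6]
orientation: [-2.238, -2.203, 0.004]
ft_force: [-0.5, -0.9, -3.7]
width: 15.9
grasp_force: 30.0
t: 6.73
ee_pos: [472.2, -272.7, 367.6]
orientation: [-2.1, -2.335, 0.001]
ft_force: [-0.0, -0.3, -4.4]
width: 15.7
grasp_force: 30.0
7.9333 [ 472.6 -271.2  368.7] yaw 6.2 15.803376270927219 29.99913454055786
[[ 6.7300e+00  4.7220e+02 -2.7269e+02  3.6755e+02 -4.0000e-02 -3.2000e-01
  -4.3900e+00 -1.8000e-01  4.0000e-02 -4.0000e-02]
 [ 6.8300e+00  4.7216e+02 -2.7027e+02  3.6792e+02  5.9000e-01 -3.8000e-01
  -5.3000e+00 -4.0000e-02  9.0000e-02  4.0000e-02]
 [ 6.9300e+00  4.7241e+02 -2.6971e+02  3.6846e+02  5.0000e-02  1.0000e-02
  -4.8500e+00 -6.0000e-02  8.0000e-02  5.0000e-02]
 [ 7.0300e+00  4.7264e+02 -2.6984e+02  3.6881e+02  1.2000e-01 -1.0000e-01
  -4.7200e+00 -7.0000e-02  2.0000e-02 -2.0000e-02]
 [ 7.1300e+00  4.7272e+02 -2.7019e+02  3.6891e+02  2.9000e-01  4.5000e-01
  -4.7600e+00 -8.0000e-02  8.0000e-02  2.0000e-02]
 [ 7.2300e+00  4.7274e+02 -2.7056e+02  3.6890e+02 -2.0000e-01  6.9000e-01
  -3.9000e+00 -8.0000e-02  7.0000e-02 -1.0000e-02]
 [ 7.330
[... 167 characters left out ...]
-4.0000e-02  2.3000e-01
  -4.9100e+00 -6.0000e-02  8.0000e-02 -2.0000e-02]
 [ 7.5300e+00  4.7261e+02 -2.7118e+02  3.6868e+02  5.2000e-01  1.0000e-02
  -4.3000e+00 -5.0000e-02  1.0000e-01 -1.0000e-02]
 [ 7.6300e+00  4.7261e+02 -2.7125e+02  3.6865e+02 -4.0000e-01  3.5000e-01
  -3.7700e+00 -6.0000e-02  5.0000e-02  2.0000e-02]
 [ 7.7300e+00  4.7264e+02 -2.7127e+02  3.6867e+02 -1.7000e-01 -3.2000e-01
  -4.1300e+00 -3.0000e-02  8.0000e-02 -1.0000e-02]
 [ 7.8300e+00  4.7262e+02 -2.7126e+02  3.6867e+02 -8.6000e-01 -1.0800e+00
  -4.0800e+00 -1.4000e-01  6.0000e-02  2.0000e-02]
 [ 7.9300e+00  4.7263e+02 -2.7124e+02  3.6865e+02  0.0000e+00 -4.4000e-01
  -3.5500e+00 -5.0000e-02  7.0000e-02  1.0000e-02]]
```

View pics/s1.png

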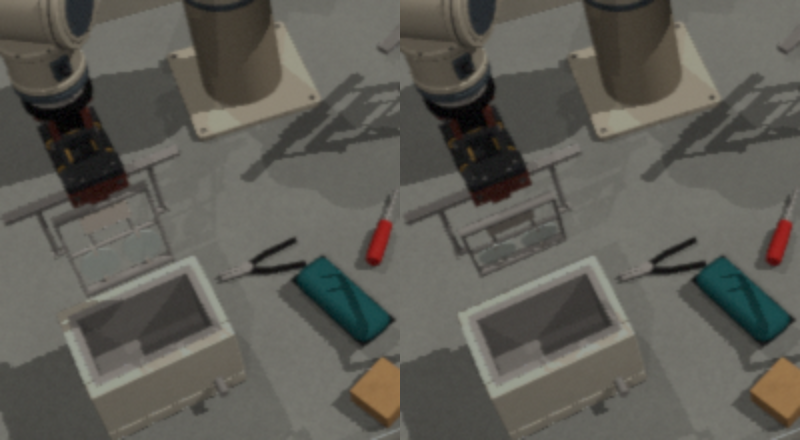

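The scene view shows the bail upright in the gripper with the carrier swinging towards the cleaner's +x at crop (120,250) and back by frame 8, while the tank at (150,330) stays clear. I'll get the swing angle from depth.

```bash
cat > fit.py <<'E'
import sys
from h import *
from scipy.optimize import curve_fit
z=np.load(f'/tmp/{sys.argv[1]}.npz');yaw=np.radians(6.2)
e=np.array([np.cos(yaw),np.sin(yaw),0]);f=np.array([-np.sin(yaw),np.cos(yaw),0])
th=[];N=[]
for i in range(len(z['t'])):
    P=cloud(z['d'][i],z['K'],z['T'])[z['d'][i]>0]; o=z['p'][i]+[0,0,-75.5]
    Q=P-o;a=Q@e;b=Q@f;c=Q[:,2];r=np.hypot(a,c)
    m=(abs(b)<58)&(r<88)&(r>22)&(c<0)
    phi=np.arctan2(a[m],-c[m]); th.append(np.median(phi)if m.sum()>10 else np.nan);N.append(m.sum())
t=z['t'];th=np.array(th);print('n',N[::5],'th',th.round(3))
g=lambda t,A,B,w,k:A*np.cos(w*(t-t0))+B*np.sin(w*(t-t0))+k
t0=t[-1];ok=~np.isnan(th)
w0=float(sys.argv[2]) if len(sys.argv)>2 else None
if w0: gg=lambda t,A,B,k:g(t,A,B,w0,k);p,_=curve_fit(gg,t[ok],th[ok],[.1,.1,0]);p=[p[0],p[1],w0,p[2]]
else: p,_=curve_fit(g,t[ok],th[ok],[.1,.1,5.5,0])
res=np.std(th[ok]-g(t[ok],*p))
A,B,w,k=p;amp=np.hypot(A,B);ph=np.arctan2(B,A) # th=k+amp cos(w(t-t0)-ph)
print('tend',t0.round(4),'amp',amp.round(4),'w',round(w,4),'T',round(2*np.pi/w,3),'plumb',round(k,4),'res',res.round(4))
print('next + extreme',(t0+(ph%(2*np.pi))/w).round(3),'next - extreme',(t0+((ph+np.pi)%(2*np.pi))/w).round(3))
E
python3 fit.py s1
```

```text
n [np.int64(736), np.int64(567), np.int64(491), np.int64(656), np.int64(752)] th [ 0.249  0.205  0.141  0.081  0.012 -0.054 -0.105 -0.145 -0.173 -0.178
 -0.165 -0.142 -0.1   -0.041  0.02   0.091  0.15   0.213  0.261  0.286
  0.297  0.298  0.276  0.242  0.189]
tend 7.9333 amp 0.2413 w 5.5226 T 1.138 plumb 0.0622 res 0.0024
next + extreme 8.886 next - extreme 8.317
```

```bash
python3 -m creep '{"delta_pos":[[0,0,0],[0,0,0],[0,0,0],[0,-0.022,0],[0,0,0],[0,0,0],[0,0,0],[0,0,0],[0,0,0],[0,0.015,0],[0,0.036,0],[0,0.007,0],[-0.001,0,0.004],[-0.001,0,0.008],[-0.001,0,0.01],[-0.001,0,0.01],[-0.001,0,0.01],[-0.001,0,0.008],[0,0,0.005],[0,0,0]],"twist":[[0,0,0],[0,0,0],[0,0,0],[0,0,0],[0,0,0],[0,0,0],[0,0,0],[0,0,0],[0,0,0],[0,0,0],[0,0,0],[0,0,0],[0,0,0],[0,0,0],[0,0,0],[0,0,0],[0,0,0],[0,0,0],[0,0,0],[0,0,0]]}'
python3 meas.py 24 s2 scene; python3 fit.py s2 5.5226
```

```text
t: 9.65
ee_pos: [508.2, -273.1, 312.1]
orientation: [-2.097, -2.336, 0.001]
ft_force: [-0.6, -0.2, -4.9]
width: 15.9
grasp_force: 30.0
10.8 [ 509.1 -273.3  313.6] yaw 6.2 15.393318865609638 29.998220801353455
n [np.int64(568), np.int64(577), np.int64(628), np.int64(637), np.int64(586)] th [ 0.011 -0.002  0.003 -0.002  0.012  0.025  0.041  0.06   0.074  0.089
  0.11   0.12   0.133  0.137  0.132  0.126  0.12   0.105  0.084  0.065
  0.051  0.03   0.018  0.008]
tend 10.8 amp 0.0676 w 5.5226 T 1.138 plumb 0.0678 res 0.0025
next + extreme 11.452 next - extreme 10.883
```

```bash
python3 -m creep '{"delta_pos":[[0,0,0.003],[0,0,0.004],[0,0,0.003],[0,0,0],[0,0,0],[0,0.004,0],[0,0.007,0],[0,0,0],[0,0,0],[0,0,0],[0,0,0],[0,0,0],[0,-0.0055,0],[0,-0.0055,0],[0,0,0],[0,0,0],[0,0,0]],"twist":[[0,0,0],[0,0,0],[0,0,0],[0,0,0],[0,0,0],[0,0,0],[0,0,0],[0,0,0],[0,0,0],[0,0,0],[0,0,0],[0,0,0],[0,0,0],[0,0,0],[0,0,0],[0,0,0],[0,0,0]]}'
python3 meas.py 24 s3 scene; python3 fit.py s3 5.5226
```

```text
t: 12.27
ee_pos: [509.0, -273.4, 303.8]
orientation: [2.098, 2.338, 0.0]
ft_force: [0.0, 0.5, -4.6]
width: 15.9
grasp_force: 30.0
13.4167 [ 509.1 -273.3  303.7] yaw 6.2 16.224708270751492 29.998241364955902
n [np.int64(573), np.int64(595), np.int64(618), np.int64(609), np.int64(582)] th [0.029 0.029 0.034 0.039 0.05  0.058 0.067 0.077 0.085 0.098 0.097 0.106
 0.11  0.101 0.097 0.088 0.078 0.07  0.058 0.049 0.041 0.036 0.035 0.03 ]
tend 13.4167 amp 0.0375 w 5.5226 T 1.138 plumb 0.067 res 0.0021
next + extreme 13.983 next - extreme 14.552
```

```bash
Z='"twist":[[0,0,0]]'
python3 -m creep '{"delta_pos":[[0,0,0],[0,0,0],[0,0,0]],"twist":[[0,0,0],[0,0,0],[0,0,0]]}' | head -2
python3 -m creep '{"delta_pos":[[0,0.0005,0]],"twist":[[0,0,0]]}' | head -2
python3 -m creep '{"delta_pos":[[0,0.0055,0]],"twist":[[0,0,0]]}' | head -2
python3 -m creep '{"delta_pos":[[0,0,0]],"twist":[[0,0,0]]}' | head -2
python3 -m creep '{"delta_pos":[[0,0,0]],"twist":[[0,0,0]]}' | head -2
python3 -m creep '{"delta_pos":[[0,0,0],[0,0,0],[0,0,0],[0,-0.002,0],[0,-0.004,0],[0,0,0],[0,0,0]],"twist":[[0,0,0],[0,0,0],[0,0,0],[0,0,0],[0,0,0],[0,0,0],[0,0,0]]}' | head -2
python3 meas.py 24 s4 scene; python3 fit.py s4 5.5226
for s in s1 s2 s3 s4; do python3 fit.py $s | grep amp; done
```

```text
t: 13.72
ee_pos: [509.1, -273.3, 303.7]
t: 13.8
ee_pos: [509.5, -273.2, 303.7]
t: 13.88
ee_pos: [514.5, -272.6, 303.7]
t: 13.97
ee_pos: [516.0, -272.7, 303.8]
t: 14.05
ee_pos: [515.4, -272.6, 303.7]
t: 14.63
ee_pos: [508.8, -273.3, 303.8]
15.7833 [ 509.1 -273.3  303.7] yaw 6.2 15.6057598465251 29.998096525669098
n [np.int64(575), np.int64(578), np.int64(603), np.int64(615), np.int64(595)] th [0.042 0.038 0.036 0.031 0.039 0.039 0.051 0.058 0.065 0.076 0.085 0.083
 0.09  0.098 0.1   0.097 0.09  0.081 0.081 0.076 0.062 0.054 0.05  0.044]
tend 15.7833 amp 0.0308 w 5.5226 T 1.138 plumb 0.0665 res 0.0026
next + extreme 16.465 next - extreme 15.896
tend 7.9333 amp 0.2413 w 5.5226 T 1.138 plumb 0.0622 res 0.0024
tend 10.8 amp 0.0677 w 5.5047 T 1.141 plumb 0.0676 res 0.0025
tend 13.4167 amp 0.0373 w 5.6145 T 1.119 plumb 0.0675 res 0.002
tend 15.7833 amp 0.0309 w 5.4359 T 1.156 plumb 0.0661 res 0.0026
```

```bash
python3 -m creep '{"delta_pos":[[0,0,0],[0,0,0],[0,0,0],[0,0,0],[0,0,0],[0,0,0],[0,0,0],[0,0.005,0],[0,0,0],[0,0,0],[0,0,0],[0,0,0],[0,0,0],[0,-0.0005,0],[0,-0.0045,0],[0,0,0],[0,0,0]],"twist":[[0,0,0],[0,0,0],[0,0,0],[0,0,0],[0,0,0],[0,0,0],[0,0,0],[0,0,0],[0,0,0],[0,0,0],[0,0,0],[0,0,0],[0,0,0],[0,0,0],[0,0,0],[0,0,0],[0,0,0]]}'
python3 meas.py 24 s5 scene; python3 fit.py s5 5.5226
```

```text
t: 17.25
ee_pos: [508.7, -273.3, 303.7]
orientation: [-2.098, -2.338, 0.0]
ft_force: [0.5, -0.2, -5.1]
width: 15.7
grasp_force: 30.0
18.4 [ 509.1 -273.3  303.7] yaw 6.2 15.807121547428784 29.9982950091362
n [np.int64(591), np.int64(597), np.int64(594), np.int64(596), np.int64(601)] th [0.072 0.066 0.066 0.063 0.063 0.064 0.064 0.067 0.066 0.066 0.066 0.064
 0.064 0.071 0.068 0.073 0.072 0.067 0.069 0.074 0.069 0.066 0.063 0.063]
tend 18.4 amp 0.0032 w 5.5226 T 1.138 plumb 0.0669 res 0.0024
next + extreme 19.216 next - extreme 18.647
```

The swing is down to 0.003 rad. I'll check centring and foot height from the pictures.

```bash
python3 - <<'E'
from h import *
im,d,K,T=snap('top','t5');z=np.load('/tmp/s5.npz')
yaw=np.radians(6.2);e=np.array([np.cos(yaw),np.sin(yaw),0]);f=np.array([-np.sin(yaw),np.cos(yaw),0])
o=np.array([509.1,-273.3,0])
for n,(im,d,K,T) in {'scene':(z['im'][-1],z['d'][-1],z['K'],z['T']),'top':(im,d,K,T)}.items():
    P=cloud(d,K,T)[d>0];Q=P-o;a,b,c=Q@e,Q@f,Q[:,2]
    m=(abs(a)<20)&(abs(b)<85)&(c>134)&(c<225)
    if m.any(): print(n,'carrier',m.sum(),'z',np.percentile(c[m],[0,1,5]).round(1),'f',np.percentile(b[m&(c<200)],[1,99]).round(1) if (m&(c<200)).any() else '', 'e',np.percentile(a[m],[2,50,98]).round(1))
    m=(abs(c-130)<4)&(abs(a)<95)&(abs(b)<125)
    print(' rim e',np.percentile(a[m],[.5,99.5]).round(1),'f',np.percentile(b[m],[.5,99.5]).round(1))
    for s in np.histogram(a[m&(abs(b)<70)],bins=np.arange(-90,91,5)),np.histogram(b[m&(abs(a)<40)],bins=np.arange(-115,116,5)): print(list(zip(s[1].astype(int).tolist(),s[0].tolist())))
x=z['im'][-1][200:380,90:270];cv2.imwrite('pics/t5.png',np.hstack([cv2.resize(x,(400,400)),cv2.resize(im[150:290,420:560] if 0 else cv2.cvtColor(cv2.imread('pics/t5.png'),4)[150:290,420:560],(400,400))])[:,:,::-1])
E
```

```text
scene carrier 766 z [134.4 144.  148.6] f [-58.   59.2] e [-2.8  3.3  9.5]
 rim e [-72.6  78.6] f [-100.2   98.4]
[(-90, 0), (-85, 0), (-80, 0), (-75, 20), (-70, 31), (-65, 12), (-60, 17), (-55, 17), (-50, 17), (-45, 3), (-40, 0), (-35, 0), (-30, 0), (-25, 0), (-20, 0), (-15, 0), (-10, 0), (-5, 0), (0, 0), (5, 0), (10, 0), (15, 0), (20, 0), (25, 0), (30, 0), (35, 0), (40, 0), (45, 5), (50, 64), (55, 64), (60, 69), (65, 56), (70, 63), (75, 35), (80, 2), (85, 0)]
[(-115, 0), (-110, 0), (-105, 6), (-100, 28), (-95, 39), (-90, 42), (-85, 31), (-80, 4), (-75, 0), (-70, 0), (-65, 0), (-60, 0), (-55, 0), (-50, 0), (-45, 0), (-40, 0), (-35, 0), (-30, 0), (-25, 0), (-20, 0), (-15, 0), (-10, 0), (-5, 0), (0, 0), (5, 0), (10, 0), (15, 0), (20, 0), (25, 0), (30, 0), (35, 0), (40, 0), (45, 0), (50, 0), (55, 0), (60, 0), (65, 0), (70, 0), (75, 9), (80, 39), (85, 35), (90, 30), (95, 24), (100, 0), (105, 0), (110, 0)]
top carrier 373 z [134.6 147.1 151.1] f [-56.6  61.9] e [-7.4 -2.8  2.9]
 rim e [-75.7  73.1] f [-91.  100.5]
[(-90, 0), (-85, 0), (-80, 15), (-75, 119), (-70, 122), (-65, 108), (-60, 112), (-55, 111), (-50, 2), (-45, 0), (-40, 0), (-35, 0), (-30, 0), (-25, 0), (-20, 0), (-15, 0), (-10, 0), (-5, 0), (0, 0), (5, 0), (10, 0), (15, 0), (20, 0), (25, 0), (30, 0), (35, 0), (40, 0), (45, 64), (50, 103), (55, 114), (60, 115), (65, 105), (70, 68), (75, 0), (80, 0), (85, 0)]
[(-115, 0), (-110, 0), (-105, 0), (-100, 0), (-95, 8), (-90, 31), (-85, 27), (-80, 20), (-75, 0), (-70, 0), (-65, 0), (-60, 0), (-55, 0), (-50, 0), (-45, 0), (-40, 0), (-35, 0), (-30, 0), (-25, 0), (-20, 0), (-15, 0), (-10, 0), (-5, 0), (0, 0), (5, 0), (10, 0), (15, 0), (20, 0), (25, 0), (30, 0), (35, 0), (40, 0), (45, 0), (50, 0), (55, 0), (60, 0), (65, 0), (70, 0), (75, 16), (80, 63), (85, 70), (90, 67), (95, 64), (100, 10), (105, 0), (110, 0)]
```

View pics/t5.png

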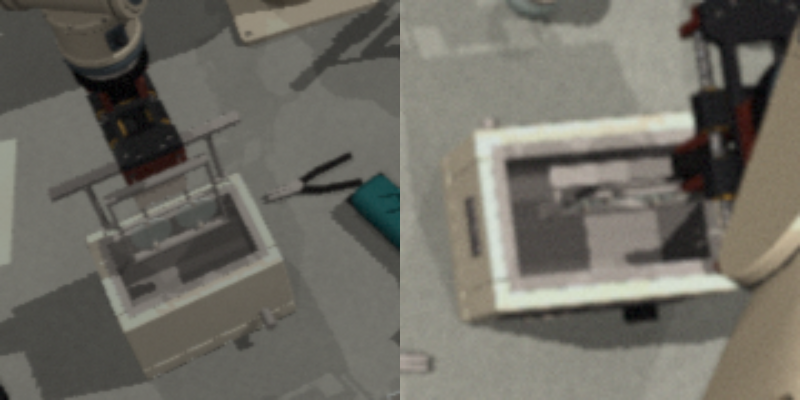

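The right view shows the carrier centred in the tank opening to within about 2 mm, and depth puts the foot about 14 mm above the rim. I'll complete the four-second hold, lower it 90 mm and check.

```bash
H='x'
python3 -m creep '{"delta_pos":[[0,0,0],[0,0,0],[0,0,0],[0,0,0],[0,0,0],[0,0,0],[0,0,0],[0,0,0],[0,0,0],[0,0,0],[0,0,0],[0,0,0],[0,0,0],[0,0,0],[0,0,0],[0,0,0],[0,0,0],[0,0,0],[0,0,0],[0,0,0]],"twist":[[0,0,0],[0,0,0],[0,0,0],[0,0,0],[0,0,0],[0,0,0],[0,0,0],[0,0,0],[0,0,0],[0,0,0],[0,0,0],[0,0,0],[0,0,0],[0,0,0],[0,0,0],[0,0,0],[0,0,0],[0,0,0],[0,0,0],[0,0,0]]}' | head -2
python3 -m creep '{"delta_pos":[[0,0,0],[0,0,0],[0,0,0],[0,0,0],[0,0,0],[0,0,0],[0,0,0],[0,0,0],[0,0,0],[0,0,0],[0,0,0],[0,0,0],[0,0,0],[0,0,0],[0,0,0],[0,0,0],[0,0,0],[0,0,0],[0,0,0],[0,0,0]],"twist":[[0,0,0],[0,0,0],[0,0,0],[0,0,0],[0,0,0],[0,0,0],[0,0,0],[0,0,0],[0,0,0],[0,0,0],[0,0,0],[0,0,0],[0,0,0],[0,0,0],[0,0,0],[0,0,0],[0,0,0],[0,0,0],[0,0,0],[0,0,0]]}' | head -2
python3 meas.py 20 s6 scene; python3 fit.py s6 5.5226|grep amp
python3 -m creep '{"delta_pos":[[0,0,0.002],[0,0,0.004],[0,0,0.005],[0,0,0.005],[0,0,0.005],[0,0,0.005],[0,0,0.005],[0,0,0.005],[0,0,0.005],[0,0,0.005],[0,0,0.005],[0,0,0.005],[0,0,0.005],[0,0,0.005],[0,0,0.005],[0,0,0.005],[0,0,0.005],[0,0,0.005],[0,0,0.003],[0,0,0.001]],"twist":[[0,0,0],[0,0,0],[0,0,0],[0,0,0],[0,0,0],[0,0,0],[0,0,0],[0,0,0],[0,0,0],[0,0,0],[0,0,0],[0,0,0],[0,0,0],[0,0,0],[0,0,0],[0,0,0],[0,0,0],[0,0,0],[0,0,0],[0,0,0]]}'
python3 -m creep '{"delta_pos":[[0,0,0],[0,0,0],[0,0,0],[0,0,0],[0,0,0],[0,0,0]],"twist":[[0,0,0],[0,0,0],[0,0,0],[0,0,0],[0,0,0],[0,0,0]]}'
python3 meas.py 24 s7 scene; python3 fit.py s7 5.5226
python3 - <<'E'
from h import *
z=np.load('/tmp/s7.npz');cv2.imwrite('pics/s7.png',cv2.resize(z['im'][-1][200:380,90:270],(600,600))[:,:,::-1])
E
```

```text
t: 20.17
ee_pos: [509.1, -273.3, 303.7]
t: 21.83
ee_pos: [509.1, -273.3, 303.7]
22.7833 [ 509.1 -273.3  303.7] yaw 6.2 16.121339917612787 29.998221695423126
tend 22.7833 amp 0.0038 w 5.5226 T 1.138 plumb 0.0662 res 0.0022
t: 24.5
ee_pos: [508.8, -273.1, 213.0]
orientation: [-2.097, -2.338, 0.0]
ft_force: [1.1, 0.5, -4.3]
width: 15.9
grasp_force: 30.0
t: 25.0
ee_pos: [509.1, -273.3, 213.9]
orientation: [2.098, 2.338, 0.0]
ft_force: [-0.5, -0.4, -4.4]
width: 15.8
grasp_force: 30.0
26.15 [ 509.1 -273.3  213.7] yaw 6.2 15.86889872057071 29.99822437763214
n [np.int64(1399), np.int64(1404), np.int64(1401), np.int64(1410), np.int64(1396)] th [1.014 0.994 0.982 0.97  1.001 0.986 1.023 1.014 1.007 0.99  0.99  0.982
 1.015 0.985 0.995 0.999 0.978 1.012 0.956 0.991 0.98  0.981 1.001 0.322]
tend 26.15 amp 0.0539 w 5.5226 T 1.138 plumb 0.968 res 0.1292
next + extreme 26.697 next - extreme 27.266
```

View pics/s7.png

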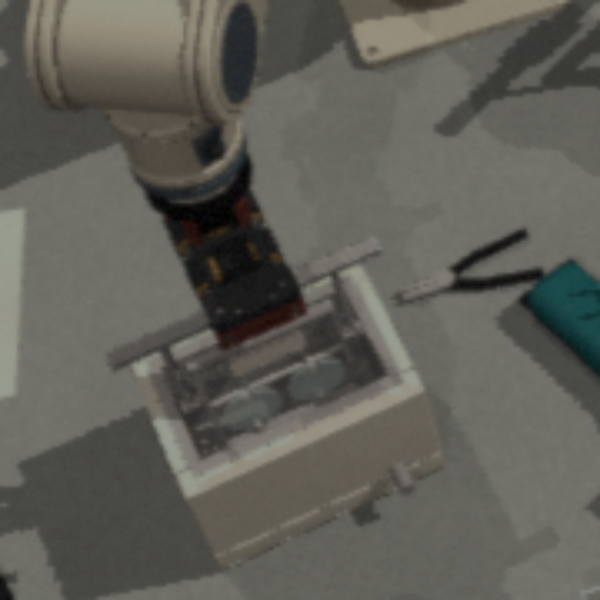

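```bash
python3 - <<'E'
from h import *
z=np.load('/tmp/s7.npz');yaw=np.radians(6.2)
e=np.array([np.cos(yaw),np.sin(yaw),0]);f=np.array([-np.sin(yaw),np.cos(yaw),0]);r=[]
for i in range(24):
    P=cloud(z['d'][i],z['K'],z['T'])[z['d'][i]>0];Q=P-z['p'][i]+[0,0,75.5];a,b,c=Q@e,Q@f,Q[:,2]
    lo=(abs(a)<22)&(abs(b)<55)&(c>-66)&(c<-20);up=(abs(a)<22)&(abs(b)<55)&(c>25)&(c<50)
    r.append((lo.sum(),np.median(a[lo]),np.median(a[up])))
print(np.array(r).round(2)[::2].tolist(),np.std(r,0))
E
```

```text
[[302.0, 3.11, 4.76], [293.0, 3.01, 4.82], [298.0, 2.95, 5.27], [296.0, 2.77, 4.73], [293.0, 2.84, 4.94], [300.0, 3.08, 5.25], [302.0, 2.89, 4.95], [298.0, 2.74, 4.96], [303.0, 2.93, 4.76], [289.0, 3.03, 5.09], [301.0, 3.28, 5.15], [301.0, 3.03, 4.52]] [3.99913185 0.13532794 0.21578563]
```

The carrier is still and the lenses are about 10 mm below the rim. The foot is about 23 mm above the tank bottom, and the force reading is the carrier's free weight.

```bash
python3 -c "from workcell import *;print(close_job())"
```

```text
the job is handed in; nothing more can be done
None
```

The job is handed in: the carrier hung still, centred about 14 mm above the rim, for over five seconds, then was lowered and left hanging still by its bail, lenses about 10 mm below the rim and foot about 23 mm clear of the bottom.

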